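# Work two freewheel carousels round to their pointers

### The arm

A 6-joint arm with a two-finger parallel gripper is mounted at the origin on a cart in front of the work surface, level with it; the furniture and walls round the work are solid. World frame = base frame: x ahead of the robot, y to its left, z up, the work surface at z = 0. Lengths are in m, angles in rad, forces in N, time in s.
With the tool pointing down it reaches from about 0.3 to 0.875 m from the base axis. Payload 4.2 kg.
Tool frame: the origin (TCP) lies at the very end of the fingers, on their centre line; the grasp point (between the pads) lies grip_point_offset behind it (grip_point_offset is the distance from the TCP to the grasp point, in m); z points along the fingers, y is the direction in which the jaws open and shut (so a half turn about z gives the same grasp; the last joint's range is limited). The gripper opens to 85 mm and grips with 20 to 120 N. Pads are 22 mm wide; open, the fingers measure 114 mm over their backs; the gripper's body (76 mm by 85 mm) begins 54 mm behind the grasp point. The pads swing forward as they close: fully open they stand 13 mm farther back than shut.
Start: joints at [-1.318, 0.32, 1.565, -0, 1.257, -0.02], TCP at [0.155, -0.554, 0.231] pointing down, gripper open.
Joint ranges: [-3.11, 3.11], [-0.84, 2.01], [0.21, 2.61], [-1.34, 4.49], [0.05, 2.63], [-2.56, 2.56]. Speed limits (rad/s): [2.57, 2.57, 3.14, 3.14, 3.14, 3.14].

### API

Orientations are given as a unit quaternion [x, y, z, w].
In Python, from workcell import get_obs, camera, calibration, finish_job, grip_point_offset gives the robot as it stands.
- The arm moves only by the tool arm_command, never from a script. Its argument "series" is one flat list of numbers, 4 for each row, row after row: the shift along the world's x, y, z in mm, then the turn about the world's z in degrees. A call has exactly 5 rows; each row is the pose to reach, as a shift and turn from the pose commanded when the call began; what a row does not reach only later rows make up. A row lasts 1/10 s, in which the tool goes at most 50 mm and 8.59 degrees, less where a joint would pass 70% of its speed; a pose out of reach is approached as far as the arm can. A call with a gripper value outside its range is refused whole. "fingers" is the closure, from -1 (fully open) to 1 (shut), set as the call begins (left out, the last holds). The fingers move at their own pace and stop on an object; "grip_force" is the grip in N (left out, the last holds). Time passes only in rows, so rows that repeat a pose let the fingers close, or fill a call up. It gives the time, the measured TCP pose, the force and the opening at its end, in the units of the state.
- get_obs(): the state, without advancing time (a new reading comes with each control period).
- camera(name): name is "side" or "top"; returns the picture (480x640x3 uint8, red, green, blue); there is no depth.
- calibration(name): a dict with "fx", "fy", "cx", "cy" (pixels), "rvec" (rotation vector, rad) and "tvec" (3), from world to camera coordinates, as OpenCV has them. Camera axes: x right, y down, z forward; pixel columns grow to the right and rows downward; lengths in m; the calibration is good to about 2 mm. A picture is of the moment at which its call begins. calibration takes no time and is no camera call.
- finish_job(): hands the job in, once; it reports no verdict.
The state is a dict: "t": time; "joint_pos": joint angles; "dq": joint speeds; "joint_torque": joint torques, N m; "position": TCP position; "orientation": TCP orientation; "contact_force": force on the tool from outside, world axes, zero at the start; "torque": the same for the moment, N m; "grip_width": opening from 0.0 (shut) to 1.0 (fully open).
Only numpy, scipy, OpenCV 4.12 (cv2) and the standard library are available. Lean on these libraries where they do the work, as an engineer would, in place of code of your own. Each camera call takes 0.05 s, during which the arm holds its last target. There are 200 camera calls.

### The job

Each of the two tube carousels on the trolley is driven by its blue T-handle through a freewheel: turned one way the handle takes the carousel along, turned the other way it spins loose, and one carousel is driven clockwise, the other anticlockwise, which only a trial turn shows. Work both handles until the purple-capped tube of each carousel stands right at its yellow pointer; a carousel cannot be wound back by its handle. Turn them by the handles only, without touching the carousels or their tubes, and leave the other things where they are.

Things in the scene. Friction and masses are not known exactly. Their poses are not given: they have to be found in the camera images.
- grip_a (a point): Centre of the blue T-bar handle of carousel a: bar 84 mm long along this point's y axis, 18 mm thick along its x axis (20 mm at the black ends), 30 mm high; its top is 180 mm and this point 165 mm above the trolley top. It turns without limit about the vertical carousel axis, which passes through this point. Below it a 20 mm stem runs down to the blue cap (92 mm wide, top at 99 mm).
- handle_a: The same handle a with its freewheel; origin on the axis at trolley height. One way it takes the carousel along (about 0.13 to 0.15 N m), the other way it clicks round loosely (under 0.05 N m) and the carousel stays. After a change of direction up to 24 degrees are lost before the carousel follows. One carousel is driven clockwise, the other anticlockwise; they look alike and stand in either place.
- purple_a (a point): Axis of the one purple-capped tube (16 mm cap, 81 mm tall) of carousel a, 62 mm from the carousel axis, near its top, 100 mm above the trolley top. The tube is fixed in its place and goes round with the carousel.
- pick_a (a point): The pick-up place of carousel a: the point beside the yellow pointer on its fixed foot, 62 mm from the carousel axis and 100 mm above the trolley top, where the purple-capped tube shall come. The pointer stands 95 mm from the carousel axis and is 64 mm high.
- carousel_a: Round white two-deck tube carousel a, 156 mm across, decks 22 to 70 mm above the trolley top, with one purple-capped and four turquoise-capped tubes (tops 111 mm above the trolley top) fixed on a circle of 62 mm radius. Origin on its vertical axis at trolley height. It stays where it is left. The grey foot below is fixed to the trolley.
- grip_b (a point): Centre of the blue T-bar handle of carousel b: bar 84 mm long along this point's y axis, 18 mm thick along its x axis (20 mm at the black ends), 30 mm high; its top is 180 mm and this point 165 mm above the trolley top. It turns without limit about the vertical carousel axis, which passes through this point. Below it a 20 mm stem runs down to the blue cap (92 mm wide, top at 99 mm).
- handle_b: The same handle b with its freewheel; origin on the axis at trolley height. One way it takes the carousel along (about 0.13 to 0.15 N m), the other way it clicks round loosely (under 0.05 N m) and the carousel stays. After a change of direction up to 24 degrees are lost before the carousel follows. One carousel is driven clockwise, the other anticlockwise; they look alike and stand in either place.
- purple_b (a point): Axis of the one purple-capped tube (16 mm cap, 81 mm tall) of carousel b, 62 mm from the carousel axis, near its top, 100 mm above the trolley top. The tube is fixed in its place and goes round with the carousel.
- pick_b (a point): The pick-up place of carousel b: the point beside the yellow pointer on its fixed foot, 62 mm from the carousel axis and 100 mm above the trolley top, where the purple-capped tube shall come. The pointer stands 95 mm from the carousel axis and is 64 mm high.
- carousel_b: Round white two-deck tube carousel b, 156 mm across, decks 22 to 70 mm above the trolley top, with one purple-capped and four turquoise-capped tubes (tops 111 mm above the trolley top) fixed on a circle of 62 mm radius. Origin on its vertical axis at trolley height. It stays where it is left. The grey foot below is fixed to the trolley.
- green_bottle: Bystander: green conical bottle, 64 mm wide, 160 mm tall, loose; origin under its centre.
- tape_roll: Bystander: white roll of tape lying flat, 48 mm wide, 25 mm high, loose; origin under its centre.
- needle_holder: Bystander: cream needle holder standing on its flange, 31 mm wide, 54 mm tall, loose; origin under its centre.
- gauze_pack: Bystander: flat gauze packet 62 x 63 x 8 mm, loose; origin under its centre.

How it is judged:
At the end, for the whole second after the job is handed in: On both carousels the axis of the purple-capped tube is within 12 mm of the pick-up place at the yellow pointer, and both carousels are still (horizontal distance between purple_a and pick_a below 0.012 m and angular speed of each of carousel_a, carousel_b below 0.05 rad/s and horizontal distance between purple_b and pick_b below 0.012 m); the robot touches nothing.
It fails at once if a carousel or its tubes were touched by the robot (contact force between any of the fingers, the arm and carousel_a above 1 N or contact force between any of the fingers, the arm and carousel_b above 1 N).
It fails at once if a bystander was moved by more than 30 mm (distance of any of green_bottle, tape_roll, needle_holder, gauze_pack from where it was at the start of the episode above 0.03 m).
It also fails if it takes over 67 s, if anything falls off the work surface, if the arm or the gripper's body presses on something with over 40 N, if the wrist force passes 120 N, or if a joint passes its speed limit or range.

## Working session

There is one attempt and no reset: what is moved stays moved. The work goes in short steps, Python scripts to look and compute and a tool call to move; the robot and the scene stay as the last step left them, time stands still between calls to the robot, and variables do not carry over. Pictures are saved under pics/ and viewed, about 8 in all and at most 12, crops included, and the job is handed in when it is done.

Besides the shell and the picture viewer there is one more tool, called after ">>>" by a JSON object that holds its "name" and its "arguments", one argument or row to a line. arm_command: Moves the arm, as the interface text tells. Its arguments: {"type":"object","properties":{"series":{"type":"array","items":{"type":"number"}},"fingers":{"type":"number"},"grip_force":{"type":"number"}},"required":["series"]}

```bash
mkdir -p pics
python3 - <<'E'
from workcell import *
import cv2
for n in("top","side"):
    cv2.imwrite(f"pics/{n}0.png",camera(n)[:,:,::-1]); print(n,calibration(n))
o=get_obs();print(o, grip_point_offset)
E
```

```text
top {'fx': 543.7559339776351, 'fy': 543.7559339776351, 'cx': 315.69753970947573, 'cy': 241.61645449338022, 'rvec': array([ 2.0892671 , -2.1530631 ,  0.18112147]), 'tvec': array([0.23044987, 0.53994537, 1.23240199])}
side {'fx': 453.5954565140416, 'fy': 453.5954565140416, 'cx': 322.2328155057289, 'cy': 246.2737500595574, 'rvec': array([ 0.28962096, -2.69915823,  1.40392867]), 'tvec': array([0.55273249, 0.05275726, 1.01633656])}
{'t': 0.1, 'joint_pos': array([-1.31800747e+00,  3.20271476e-01,  1.56555792e+00,  5.30512013e-06,
        1.25741000e+00, -2.00271459e-02]), 'dq': array([-0.00034418, -0.00200395, -0.00443867, -0.00101978,  0.00230508,
        0.00012137]), 'joint_torque': array([ 2.59285443e-04, -4.16409445e+01, -2.34703642e+01,  2.05069557e-05,
        4.90109087e-03,  1.59640092e-05]), 'position': array([ 0.15481109, -0.55332482,  0.230541  ]), 'orientation': array([ 9.90710621e-01,  1.35984509e-01, -9.31032222e-05, -8.18097562e-04]), 'contact_force': array([-0.04281056,  0.60057172, -0.20815135]), 'torque': array([ 0.01163446, -0.03734969, -0.04226049]), 'grip_width': 1.0002943191592322} 0.0187
```

View pics/top0.png

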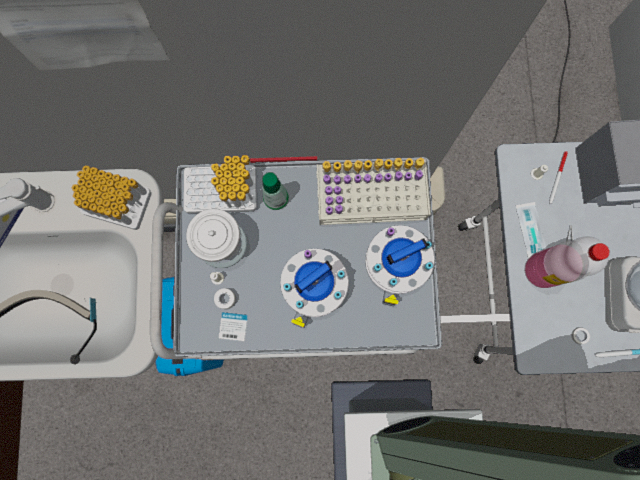

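View pics/side0.png

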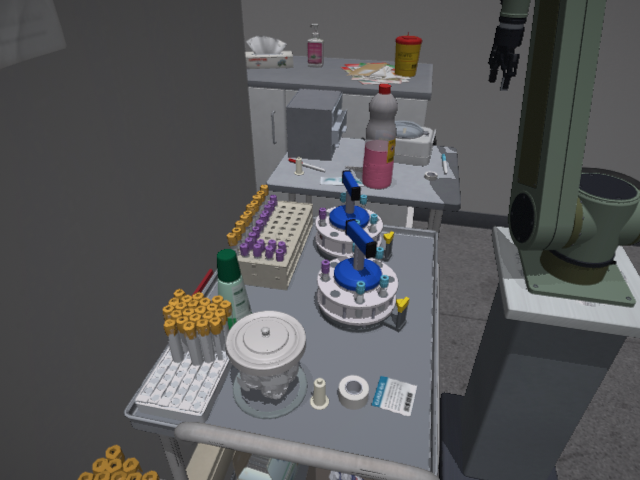

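The top view shows the left carousel at about (315,281) with its purple cap at (307,255) and pointer at (299,321). The right one is at (401,258), purple at (401,230), pointer at (391,299). Both T-bars are visible. Next I measure by colour masks.

```bash
cat > h.py <<'E'
from workcell import *
import cv2, numpy as np
from scipy.optimize import least_squares
def ray(n,px,z):
    c=calibration(n);R=cv2.Rodrigues(c["rvec"])[0];C=-R.T@c["tvec"]
    d=R.T@np.array([(px[0]-c["cx"])/c["fx"],(px[1]-c["cy"])/c["fy"],1]);return C+d*(z-C[2])/d[2]
def proj(n,P):
    c=calibration(n);K=np.array([[c["fx"],0,c["cx"]],[0,c["fy"],c["cy"]],[0,0,1]])
    return cv2.projectPoints(np.float64(P).reshape(-1,3),c["rvec"],c["tvec"],K,None)[0].reshape(-1,2)
RNG=dict(purple=((128,60,50),(160,255,255)),turq=((82,70,60),(100,255,255)),yellow=((22,150,120),(34,255,255)),blue=((104,150,40),(122,255,255)))
def blobs(im,col,roi,amin=6):
    h=cv2.cvtColor(im,cv2.COLOR_RGB2HSV);m=cv2.inRange(h,*map(np.array,RNG[col]))
    k=np.zeros_like(m);x0,y0,x1,y1=roi;k[y0:y1,x0:x1]=255;m&=k
    n,l,s,c=cv2.connectedComponentsWithStats(m)
    return [(c[i].round(1),s[i][4],s[i][:4]) for i in range(1,n) if s[i][4]>=amin]
ROI=dict(L=(272,240,356,335),R=(360,222,440,312))
E
python3 - <<'E'
from h import *
im=cv2.imread("pics/top0.png")[:,:,::-1].copy()
for k,r in ROI.items():
    print(k)
    for col,z in(("purple",.111),("turq",.111),("yellow",.06),("blue",.1)):
        for c,a,b in blobs(im,col,r): print(col,c,a,b,ray("top",c,z).round(4))
crop=im[215:340,265:445]
cv2.imwrite("pics/c0.png",cv2.resize(crop,None,fx=4.4,fy=4.4,interpolation=cv2.INTER_CUBIC)[:,:,::-1])
E
```

```text
L
purple [307.4 253.6] 40 [305 250   6   8] [0.5089 0.2329 0.111 ]
turq [340.6 273.9] 39 [338 271   7   7] [0.4609 0.1604 0.111 ]
turq [287.  286.8] 39 [284 284   7   7] [0.4359 0.2801 0.111 ]
turq [337.2 294.9] 36 [334 292   7   7] [0.4146 0.1696 0.111 ]
turq [299.2 304. ] 40 [296 301   7   7] [0.3971 0.2539 0.111 ]
yellow [298.3 321.6] 75 [292 317  13  10] [0.3607 0.2591 0.06  ]
blue [314.4 280.7] 1171 [295 262  39  39] [0.4488 0.2192 0.1   ]
R
purple [390.2 231.4] 43 [387 228   7   8] [0.5537 0.0453 0.111 ]
turq [428.5 244.3] 30 [425 241   7   8] [ 0.5215 -0.0386  0.111 ]
turq [428.5 265.4] 44 [425 262   8   8] [ 0.474  -0.0355  0.111 ]
turq [377.  267.1] 40 [374 264   7   7] [0.4737 0.079  0.111 ]
turq [392.9 281.6] 39 [390 278   7   8] [0.4403 0.0454 0.111 ]
yellow [391.4 299.6] 81 [385 295  14   9] [0.4044 0.0444 0.06  ]
blue [402.4 256.4] 1190 [382 238  44  39] [0.4976 0.0196 0.1   ]
```

View pics/c0.png

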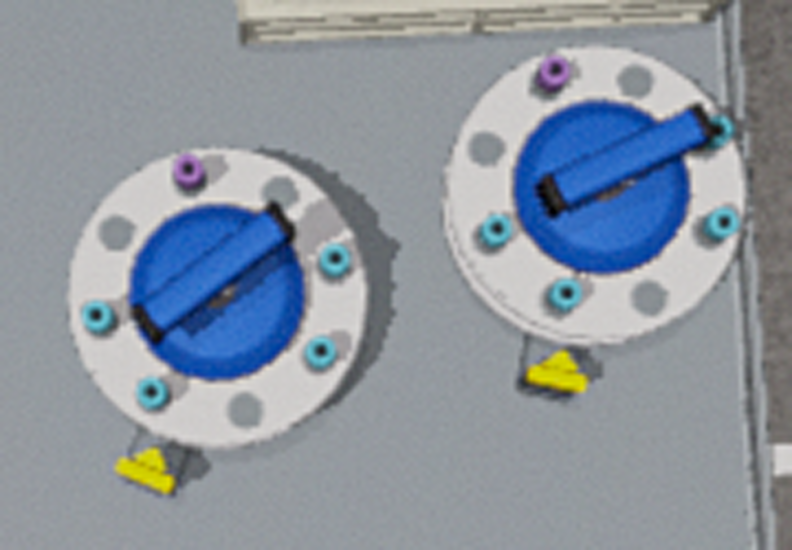

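The crop shows the bars' black ends: L at (298,289) and (329,265), R at (390,259.5) and (426,243.5). The caps and pointers are clear. Now I fit the axes and angles.

Run:
```python
from h import *
im=cv2.imread("pics/top0.png")[:,:,::-1].copy()
ends=dict(L=((145,325),(280,220)),R=((550,196),(708,125)))
for k,r in ROI.items():
    P=np.array([ray("top",c,.111)[:2] for col in("purple","turq") for c,a,b in blobs(im,col,r)])
    if k=="R": P=np.delete(P,1,0)
    f=least_squares(lambda c:np.hypot(*(P-c).T)-.062,P.mean(0));c=f.x
    y=ray("top",blobs(im,"yellow",r)[0][0],.058)[:2]
    an=lambda v:np.degrees(np.arctan2(v[1],v[0]))
    E=[ray("top",(265+u/4.4,215+v/4.4),.18)[:2] for u,v in ends[k]]
    pk=an(y-c);pu=an(P[0]-c)
    print(k,"axis",c,"res",f.fun.round(4),"ptr dist",np.hypot(*(y-c)),"ptr",pk,"purple",pu,"CCW need",(pk-pu)%360,"CW need",(pu-pk)%360)
    print(" handle mid",np.mean(E,0),"len",np.hypot(*(E[1]-E[0])),"ang",an(E[1]-E[0])%180)
o=get_obs()
from scipy.spatial.transform import Rotation as R
print(R.from_quat(o["orientation"]).as_matrix().round(3))
```

```text
L axis [0.44891404 0.22046233] res [-0.0007 -0.0008 -0.001  -0.0007 -0.0003] ptr dist 0.09625343094380764 ptr 156.30308932127883 purple 11.763623017055936 CCW need 144.53946630422288 CW need 215.46053369577712
 handle mid [0.44801968 0.2200901 ] len 0.08141055526019261 ang 126.30922602523991
R axis [0.49706898 0.02158199] res [-0.0006 -0.0005 -0.     -0.0004] ptr dist 0.09527255121632938 ptr 166.28802503788924 purple 22.779468386701115 CCW need 143.50855665118812 CW need 216.49144334881188
 handle mid [0.49573461 0.0193444 ] len 0.08381577047309391 ang 112.47314126613303
[[ 0.963  0.269 -0.   ]
 [ 0.269 -0.963  0.002]
 [ 0.    -0.002 -1.   ]]
```

>>> {"name": "arm_command", "arguments": {
  "series": [20, 35, 6, 6, 43, 73, 12, 12, 66, 111, 19, 18, 89, 150, 19, 24, 112, 188, 19, 30],
  "fingers": -1,
  "grip_force": 45
}}

```text
t: 0.6
position: [0.2674, -0.364, 0.2502]
orientation: [0.921, 0.389, 0.0, -0.0]
contact_force: [0.3, -0.5, 0.4]
grip_width: 0.997
```

>>> {"name": "arm_command", "arguments": {
  "series": [23, 39, 0, 7, 46, 78, 0, 14, 69, 117, 0, 21, 92, 156, 0, 28, 115, 194, 0, 34]
}}

```text
t: 1.1
position: [0.3823, -0.1699, 0.2502]
orientation: [0.767, 0.642, 0.0, -0.0]
contact_force: [1.7, -1.2, 0.3]
grip_width: 0.999
```

>>> {"name": "arm_command", "arguments": {
  "series": [23, 39, 0, 7, 46, 78, 0, 14, 69, 117, 0, 21, 92, 156, 0, 28, 115, 192, 0, 33]
}}

```text
t: 1.6
position: [0.4973, 0.0222, 0.2501]
orientation: [0.553, 0.833, -0.0, -0.0]
contact_force: [0.5, -1.2, -0.3]
grip_width: 1.005
```

>>> {"name": "arm_command", "arguments": {
  "series": [-1, -1, -30, 0, -1, -1, -65, 0, -1, -1, -90, 0, -1, -1, -102, 0, -1, -1, -102, 0]
}}

```text
t: 2.1
position: [0.4948, 0.0192, 0.1468]
orientation: [0.555, 0.832, -0.001, -0.002]
contact_force: [0.3, 0.4, 0.2]
grip_width: 1.004
```

>>> {"name": "arm_command", "arguments": {
  "series": [0, 0, 0, 0, 0, 0, 0, 0, 0, 0, 0, 0, 0, 0, 0, 0, 0, 0, 0, 0],
  "fingers": 1
}}

```text
t: 2.6
position: [0.4995, 0.0203, 0.1497]
orientation: [0.555, 0.832, 0.004, 0.003]
contact_force: [7.8, 3.8, -0.2]
grip_width: 0.204
```

Run:
```python
from h import *
o=get_obs();print(o["joint_pos"].round(3),o["torque"].round(3),o["contact_force"].round(1),o["grip_width"]*85)
a=camera("top")[200:350,260:460];b=camera("side")[150:340,250:450]
a=cv2.resize(a,(400,300));b=cv2.resize(b,(400,380))[:300]
cv2.imwrite("pics/g1.png",np.hstack([a,b])[:,:,::-1])
```

```text
[ 0.016  0.268  1.863  0.003  1.001 -0.379] [ 0.49  -0.78  -0.019] [ 7.8  3.8 -0.2] 17.34328693061126
```

View pics/g1.png

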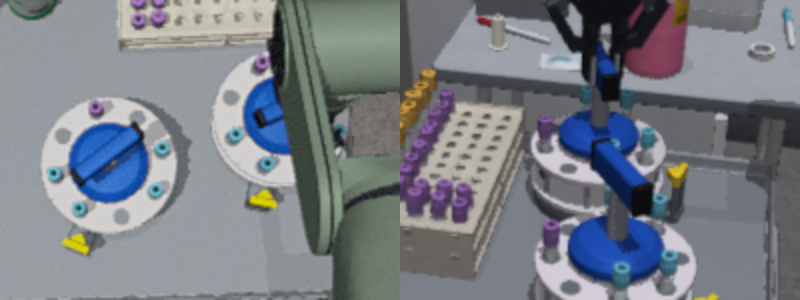

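>>> {"name": "arm_command", "arguments": {
  "series": [3, 1, 0, 0, 3, 1, 0, 8, 3, 1, 0, 16, 3, 1, 0, 24, 3, 1, 0, 32]
}}

```text
t: 3.2
position: [0.4992, 0.02, 0.1497]
orientation: [0.301, 0.954, 0.0, 0.001]
contact_force: [-2.2, -3.0, 6.2]
grip_width: 0.203
```

>>> {"name": "arm_command", "arguments": {
  "series": [0, 0, 0, 4, 0, 0, 0, 8, 0, 0, 0, 8, 0, 0, 0, 8, 0, 0, 0, 8]
}}

```text
t: 3.7
position: [0.4991, 0.0199, 0.1497]
orientation: [0.237, 0.972, -0.0, 0.001]
contact_force: [-1.4, -1.2, 6.7]
grip_width: 0.202
```

```bash
cat > see.py <<'E'
from h import *
import sys
k=sys.argv[1]
A=dict(L=np.array([.4489,.2205]),R=np.array([.4985,.0210]))[k]
PK=dict(L=156.3,R=166.3)[k]
roi=dict(L=dict(top=(272,240,356,335),side=(305,235,410,340)),R=dict(top=(360,222,440,312),side=(305,180,395,260)))[k]
an=lambda v:np.degrees(np.arctan2(v[1],v[0]))
for n in("top","side"):
    im=camera(n)
    for col in("purple","turq"):
        for c,a,b in blobs(im,col,roi[n],8):
            p=ray(n,c,.108)[:2]-A
            if abs(np.hypot(*p)-.062)<.012: print(n,col,c,a,"r",np.hypot(*p).round(4),"ang",an(p).round(1),"CCW left",((PK-an(p)+180)%360-180).round(1) if col=="purple" else "")
o=get_obs();print("t",o["t"],"q1,q6",np.degrees(o["joint_pos"][[0,5]]).round(1),"F",o["contact_force"].round(1),"T",o["torque"].round(3),o["position"].round(4))
E
python3 see.py R
```

```text
top purple [391.6 228.9] 9 r 0.0647 ang 18.5 CCW left 147.8
top turq [428.4 265.9] 32 r 0.0621 ang -114.0 CCW left 
top turq [377.  267.1] 42 r 0.0626 ang 113.0 CCW left 
top turq [393.  281.6] 39 r 0.0626 ang 157.6 CCW left 
side purple [322.2 213. ] 72 r 0.0673 ang 34.8 CCW left 131.5
side turq [373.2 218.4] 62 r 0.0672 ang 147.8 CCW left 
side turq [357.7 221.3] 9 r 0.0608 ang 115.2 CCW left 
t 3.8 q1,q6 [  1.  -61.6] F [-2.7 -0.5  6.6] T [0.019 0.198 0.026] [0.4991 0.0199 0.1496]
```

R is not driven anticlockwise: its tubes are unmoved after +40°. So R is driven clockwise and L anticlockwise. I turn freely anticlockwise first to gain range, then do one long clockwise sweep.

>>> {"name": "arm_command", "arguments": {
  "series": [0, 0, 0, 8, 0, 0, 0, 16, 0, 0, 0, 24, 0, 0, 0, 32, 0, 0, 0, 40]
}}

```text
t: 4.3
position: [0.499, 0.0194, 0.1497]
orientation: [-0.113, 0.994, -0.001, 0.0]
contact_force: [-3.0, -3.3, 7.1]
grip_width: 0.205
```

>>> {"name": "arm_command", "arguments": {
  "series": [0, 0, 0, 8, 0, 0, 0, 16, 0, 0, 0, 24, 0, 0, 0, 32, 0, 0, 0, 38]
}}

```text
t: 4.8
position: [0.4993, 0.0188, 0.1497]
orientation: [-0.43, 0.903, -0.001, 0.0]
contact_force: [0.0, -4.7, 7.2]
grip_width: 0.202
```

>>> {"name": "arm_command", "arguments": {
  "series": [0, 0, 0, -6, 0, 0, 0, -14, 0, 0, 0, -22, 0, 0, 0, -30, 0, 0, 0, -38]
}}

```text
t: 5.3
position: [0.499, 0.0193, 0.1496]
orientation: [-0.107, 0.994, -0.001, 0.0]
contact_force: [-1.9, -2.7, 7.3]
grip_width: 0.205
```

>>> {"name": "arm_command", "arguments": {
  "series": [0, 0, 0, -8, 0, 0, 0, -16, 0, 0, 0, -24, 0, 0, 0, -32, 0, 0, 0, -40]
}}

```text
t: 5.8
position: [0.4991, 0.0199, 0.1497]
orientation: [0.239, 0.971, -0.0, 0.001]
contact_force: [-2.3, -1.2, 6.8]
grip_width: 0.202
```

```bash
python3 see.py R
```

```text
top turq [374.9 252.3] 38 r 0.0614 ang 81.5 CCW left 
top turq [399.  283.1] 37 r 0.0626 ang 170.1 CCW left 
side turq [374.7 210.1] 134 r 0.056 ang -179.8 CCW left 
side turq [324.  215.2] 65 r 0.068 ang 43.3 CCW left 
t 5.9 q1,q6 [  1.  -61.5] F [-1.7 -0.8  6.6] T [-0.013  0.228  0.039] [0.4991 0.0199 0.1497]
```

R has been driven about 76° clockwise, so about 140° is left.

>>> {"name": "arm_command", "arguments": {
  "series": [0, 0, 0, -8, 0, 0, 0, -16, 0, 0, 0, -24, 0, 0, 0, -32, 0, 0, 0, -40]
}}

```text
t: 6.4
position: [0.4996, 0.0203, 0.1497]
orientation: [0.557, 0.831, 0.001, 0.001]
contact_force: [-0.2, 1.0, 6.1]
grip_width: 0.205
```

>>> {"name": "arm_command", "arguments": {
  "series": [0, 0, 0, -8, 0, 0, 0, -16, 0, 0, 0, -24, 0, 0, 0, -32, 0, 0, 0, -40]
}}

```text
t: 6.9
position: [0.5002, 0.0203, 0.1497]
orientation: [0.807, 0.59, 0.001, 0.001]
contact_force: [1.6, 0.3, 4.2]
grip_width: 0.2
```

>>> {"name": "arm_command", "arguments": {
  "series": [0, 0, 0, -8, 0, 0, 0, -16, 0, 0, 0, -24, 0, 0, 0, -32, 0, 0, 0, -40]
}}

```text
t: 7.4
position: [0.5006, 0.02, 0.1497]
orientation: [0.96, 0.279, 0.002, 0.001]
contact_force: [2.1, -0.6, 3.7]
grip_width: 0.204
```

```bash
python3 see.py R
```

```text
top purple [404.5 283.7] 20 r 0.0633 ang -178.8 CCW left -14.9
top turq [380.1 239.2] 42 r 0.0613 ang 51.0 CCW left 
top turq [431.4 254. ] 8 r 0.0652 ang -88.8 CCW left 
top turq [374.9 259.2] 39 r 0.0618 ang 96.0 CCW left 
side purple [376.9 212.8] 72 r 0.063 ang 170.5 CCW left -4.2
side turq [332.2 199.4] 56 r 0.0525 ang -30.2 CCW left 
side turq [327.3 218.8] 62 r 0.0716 ang 56.5 CCW left 
side turq [344.6 223.9] 17 r 0.0716 ang 90.2 CCW left 
t 7.5 q1,q6 [ 1.  58.4] F [ 2.4 -1.9  4.9] T [-0.299 -0.313  0.035] [0.5007 0.02   0.1497]
```

>>> {"name": "arm_command", "arguments": {
  "series": [0, 0, 0, -3, 0, 0, 0, -7, 0, 0, 0, -11, 0, 0, 0, -14, 0, 0, 0, -14]
}}

```text
t: 8.0
position: [0.5007, 0.0197, 0.1496]
orientation: [0.987, 0.163, 0.002, 0.001]
contact_force: [3.3, -2.2, 5.9]
grip_width: 0.203
```

```bash
cat > fin.py <<'E'
from h import *
import sys
k=sys.argv[1]
A=dict(L=np.array([.4489,.2205]),R=np.array([.49707,.0216]))[k]
PK=np.radians(dict(L=156.3,R=166.3)[k])
an=lambda v:np.degrees(np.arctan2(v[1],v[0]))
im=camera("top");cv2.imwrite(f"pics/{sys.argv[2]}t.png",im[:,:,::-1])
s=camera("side");cv2.imwrite(f"pics/{sys.argv[2]}s.png",s[:,:,::-1])
for col in("purple","turq"):
    for c,a,b in blobs(im,col,ROI[k],8):
        p=ray("top",c,.111)[:2]-A;print(col,c,a,"r",np.hypot(*p).round(4),"slot ang",an(p).round(1),"minus ptr, mod45",((an(p)-np.degrees(PK)+22.5)%45-22.5).round(1))
tgt=np.r_[A+.062*np.array([np.cos(PK),np.sin(PK)]),.111]
print("target px top,side",proj("top",tgt),proj("side",tgt))
for c,a,b in blobs(s,"purple",dict(L=(305,235,410,340),R=(305,180,395,260))[k],8): print("side purple",c,a,b)
E
python3 fin.py R r1
```

```text
purple [399.5 283.2] 42 r 0.0615 slot ang 171.1 minus ptr, mod45 4.8
turq [384.9 234.7] 41 r 0.0612 slot ang 36.1 minus ptr, mod45 4.8
turq [374.8 252.8] 42 r 0.0613 slot ang 81.6 minus ptr, mod45 5.3
turq [429.5 259. ] 41 r 0.0609 slot ang -98.3 minus ptr, mod45 5.4
target px top,side [[397.1305919  283.03606943]] [[376.57760109 212.71203986]]
side purple [375.8 215.8] 71 [373 211   7  11]
```

>>> {"name": "arm_command", "arguments": {
  "series": [0, 0, 0, -3, 0, 0, 0, -5, 0, 0, 0, -5, 0, 0, 0, -5, 0, 0, 0, -5]
}}

```text
t: 8.6
position: [0.5008, 0.0197, 0.1497]
orientation: [0.993, 0.121, 0.002, 0.001]
contact_force: [2.5, -2.2, 5.5]
grip_width: 0.202
```

>>> {"name": "arm_command", "arguments": {
  "series": [0, 0, 0, 0, 0, 0, 0, 0, 0, 0, 0, 0, 0, 0, 0, 0, 0, 0, 0, 0],
  "fingers": -1
}}

```text
t: 9.1
position: [0.4986, 0.0203, 0.1481]
orientation: [0.993, 0.119, -0.0, -0.0]
contact_force: [0.1, -0.2, 0.3]
grip_width: 0.998
```

>>> {"name": "arm_command", "arguments": {
  "series": [0, 0, 20, 0, 0, 0, 50, 0, 0, 0, 80, 0, 0, 0, 100, 0, 0, 0, 100, 0]
}}

```text
t: 9.6
position: [0.5005, 0.0203, 0.2512]
orientation: [0.993, 0.119, 0.003, 0.0]
contact_force: [0.1, -0.6, 0.5]
grip_width: 0.998
```

```bash
python3 fin.py R r2
```

```text
purple [397.1 282.9] 39 r 0.0617 slot ang 166.2 minus ptr, mod45 -0.1
turq [386.6 233. ] 35 r 0.0621 slot ang 31.1 minus ptr, mod45 -0.2
turq [375.  250.1] 41 r 0.0618 slot ang 75.9 minus ptr, mod45 -0.4
target px top,side [[397.1305919  283.03606943]] [[376.57760109 212.71203986]]
side purple [375.2 217. ] 73 [372 212   8  12]
```

R is on target within 0.5°. Now carousel L.

>>> {"name": "arm_command", "arguments": {
  "series": [-4, 14, 0, 8, -7, 28, 0, 16, -10, 42, 0, 24, -14, 57, 0, 32, -17, 71, 0, 40]
}}

```text
t: 10.2
position: [0.4807, 0.0917, 0.2463]
orientation: [0.891, 0.454, -0.002, -0.001]
contact_force: [-0.5, 0.4, 0.6]
grip_width: 1.0
```

>>> {"name": "arm_command", "arguments": {
  "series": [-4, 14, 0, 8, -7, 28, 0, 16, -10, 42, 0, 24, -14, 57, 0, 32, -17, 71, 0, 40]
}}

```text
t: 10.7
position: [0.4637, 0.1626, 0.2463]
orientation: [0.682, 0.731, -0.002, -0.001]
contact_force: [0.9, 0.3, -0.0]
grip_width: 0.997
```

>>> {"name": "arm_command", "arguments": {
  "series": [-4, 14, 0, 8, -7, 28, 0, 16, -10, 42, 0, 24, -14, 58, 0, 32, -14, 58, 0, 32.6]
}}

```text
t: 11.2
position: [0.4498, 0.2212, 0.2464]
orientation: [0.451, 0.893, -0.001, -0.001]
contact_force: [0.2, -0.9, -0.7]
grip_width: 1.003
```

>>> {"name": "arm_command", "arguments": {
  "series": [0, 0, -30, 0, 0, 0, -65, 0, 0, 0, -90, 0, 0, 0, -102, 0, 0, 0, -102, 0]
}}

```text
t: 11.7
position: [0.4498, 0.2192, 0.1443]
orientation: [0.453, 0.892, -0.002, -0.001]
contact_force: [0.2, -0.1, 0.2]
grip_width: 1.003
```

Run:
```python
from h import *
a=camera("top")[200:350,260:460];b=camera("side")[150:340,250:450]
a=cv2.resize(a,(400,300));b=cv2.resize(b,(400,380))[:300]
cv2.imwrite("pics/g2.png",np.hstack([a,b])[:,:,::-1])
```

```text
(no output)
```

View pics/g2.png

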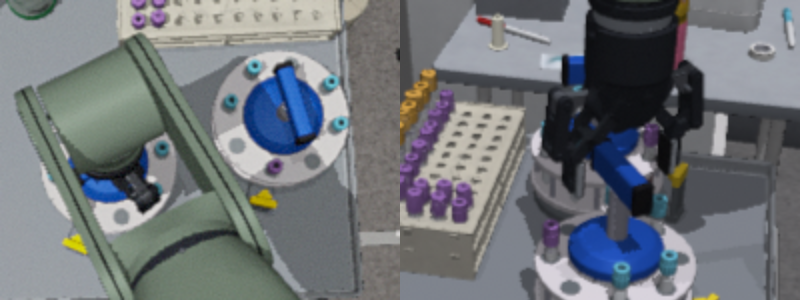

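The view shows the fingers straddling L's bar, R's purple at its pointer, and everything clear. I close now.

>>> {"name": "arm_command", "arguments": {
  "series": [0, 0, 3, 0, 0, 0, 3, 0, 0, 0, 3, 0, 0, 0, 3, 0, 0, 0, 3, 0],
  "fingers": 1
}}

```text
t: 12.3
position: [0.4509, 0.2202, 0.1498]
orientation: [0.452, 0.892, 0.0, 0.0]
contact_force: [-0.4, 0.2, 1.8]
grip_width: 0.201
```

```bash
python3 see.py L
```

```text
top turq [340.5 274.1] 35 r 0.0611 ang -78.7 CCW left 
top turq [337.8 295.2] 29 r 0.0627 ang -123.6 CCW left 
side purple [325. 266.] 108 r 0.0652 ang 21.9 CCW left 134.4
side turq [379.3 252.5] 88 r 0.0527 ang -129.3 CCW left 
side turq [384.  280.8] 97 r 0.0667 ang 139.5 CCW left 
side turq [360.3 287.4] 89 r 0.0716 ang 99.6 CCW left 
t 12.4 q1,q6 [ 24.7 -11.5] F [-1.3 -0.1  3.6] T [-0.038  0.152  0.068] [0.4509 0.2202 0.1497]
```

>>> {"name": "arm_command", "arguments": {
  "series": [0, 0, 0, -8, 0, 0, 0, -16, 0, 0, 0, -24, 0, 0, 0, -32, 0, 0, 0, -40]
}}

```text
t: 12.9
position: [0.4511, 0.2203, 0.1498]
orientation: [0.732, 0.681, 0.0, 0.0]
contact_force: [-0.6, -0.7, 3.8]
grip_width: 0.202
```

>>> {"name": "arm_command", "arguments": {
  "series": [0, 0, 0, 6, 0, 0, 0, 14, 0, 0, 0, 22, 0, 0, 0, 30, 0, 0, 0, 38]
}}

```text
t: 13.4
position: [0.451, 0.2203, 0.1497]
orientation: [0.465, 0.885, 0.0, 0.0]
contact_force: [-0.9, -1.1, 3.5]
grip_width: 0.198
```

>>> {"name": "arm_command", "arguments": {
  "series": [0, 0, 0, 8, 0, 0, 0, 16, 0, 0, 0, 24, 0, 0, 0, 32, 0, 0, 0, 40]
}}

```text
t: 13.9
position: [0.4508, 0.2201, 0.1497]
orientation: [0.135, 0.991, 0.0, -0.0]
contact_force: [-0.9, -1.3, 4.2]
grip_width: 0.2
```

```bash
python3 fin.py L l1;python3 fin.py R l1r; python3 -c "
from h import *
o=get_obs();print(np.degrees(o['joint_pos']).round(1),o['contact_force'],o['torque'])"
```

```text
turq [331.8 301.6] 38 r 0.062 slot ang -141.7 minus ptr, mod45 17.0
turq [311.3 308.1] 39 r 0.0619 slot ang 173.5 minus ptr, mod45 17.2
target px top,side [[303.11744026 306.16751201]] [[388.51576411 273.64157876]]
side purple [349.8 286.9] 114 [346 280   9  15]
purple [396.9 283. ] 39 r 0.062 slot ang 165.8 minus ptr, mod45 -0.5
turq [386.5 233.4] 42 r 0.0614 slot ang 31.7 minus ptr, mod45 0.4
turq [425.  240.9] 47 r 0.0621 slot ang -58.5 minus ptr, mod45 0.2
turq [374.9 250.4] 37 r 0.0619 slot ang 76.6 minus ptr, mod45 0.3
turq [429.5 261.5] 43 r 0.0616 slot ang -103.5 minus ptr, mod45 0.2
target px top,side [[397.1305919  283.03606943]] [[376.57760109 212.71203986]]
side purple [375.6 218.3] 50 [372 212   7  12]
[ 24.7  15.8 106.1  -0.   58.1 -49.3] [-2.32175142 -1.40051568  5.56742278] [-0.20498684  0.29942794  0.0104916 ]
```

L is driven anticlockwise by 72°, with about 73° left.

>>> {"name": "arm_command", "arguments": {
  "series": [0, 0, 0, 8, 0, 0, 0, 16, 0, 0, 0, 24, 0, 0, 0, 32, 0, 0, 0, 40]
}}

```text
t: 14.6
position: [0.4508, 0.2199, 0.1497]
orientation: [-0.211, 0.978, -0.0, -0.0]
contact_force: [-1.6, -1.7, 4.8]
grip_width: 0.203
```

>>> {"name": "arm_command", "arguments": {
  "series": [0, 0, 0, 8, 0, 0, 0, 16, 0, 0, 0, 23, 0, 0, 0, 27, 0, 0, 0, 27]
}}

```text
t: 15.1
position: [0.4509, 0.2198, 0.1498]
orientation: [-0.431, 0.902, -0.0, -0.0]
contact_force: [-0.8, -2.6, 4.9]
grip_width: 0.203
```

```bash
python3 fin.py L l2
```

```text
turq [288.5 268.1] 15 r 0.0623 slot ang 62.7 minus ptr, mod45 -3.6
turq [340.  271.9] 39 r 0.0612 slot ang -74.3 minus ptr, mod45 -5.6
turq [338.3 293.1] 37 r 0.0615 slot ang -119.6 minus ptr, mod45 -5.9
target px top,side [[303.11744026 306.16751201]] [[388.51576411 273.64157876]]
side purple [385.1 280.4] 108 [381 274  10  14]
```

About 5.7° left.

>>> {"name": "arm_command", "arguments": {
  "series": [0, 0, 0, 3, 0, 0, 0, 5.5, 0, 0, 0, 5.5, 0, 0, 0, 5.5, 0, 0, 0, 5.5]
}}

```text
t: 15.7
position: [0.4509, 0.2198, 0.1497]
orientation: [-0.474, 0.881, -0.0, -0.0]
contact_force: [-2.1, -3.4, 6.0]
grip_width: 0.203
```

>>> {"name": "arm_command", "arguments": {
  "series": [0, 0, 0, 0, 0, 0, 0, 0, 0, 0, 0, 0, 0, 0, 0, 0, 0, 0, 0, 0],
  "fingers": -1
}}

```text
t: 16.2
position: [0.4509, 0.2203, 0.1492]
orientation: [-0.475, 0.88, 0.0, -0.0]
contact_force: [1.1, 0.3, -0.7]
grip_width: 0.996
```

>>> {"name": "arm_command", "arguments": {
  "series": [0, 0, 20, 0, 0, 0, 50, 0, 0, 0, 80, 0, 0, 0, 110, 0, 0, 0, 130, 0]
}}

```text
t: 16.7
position: [0.4514, 0.2205, 0.2816]
orientation: [-0.475, 0.88, -0.0, 0.001]
contact_force: [-0.4, -0.4, 0.1]
grip_width: 0.998
```

>>> {"name": "arm_command", "arguments": {
  "series": [-10, -40, 20, 0, -20, -80, 20, 0, -30, -120, 20, 0, -40, -160, 20, 0, -50, -200, 20, 0]
}}

```text
t: 17.2
position: [0.4002, 0.0189, 0.2994]
orientation: [-0.475, 0.88, -0.0, 0.0]
contact_force: [-0.4, -0.8, -0.1]
grip_width: 1.003
```

>>> {"name": "arm_command", "arguments": {
  "series": [-10, -40, 0, 0, -20, -80, 0, 0, -30, -120, 0, 0, -30, -160, 0, 0, -30, -160, 0, 0]
}}

```text
t: 17.7
position: [0.3782, -0.0279, 0.2944]
orientation: [-0.452, 0.891, -0.023, -0.013]
contact_force: [-1.1, 0.2, 0.3]
grip_width: 1.0
```

```bash
python3 fin.py L l3; python3 fin.py R r3
```

```text
purple [303.1 305.9] 38 r 0.0615 slot ang 156.1 minus ptr, mod45 -0.2
turq [303.4 254.9] 38 r 0.0612 slot ang 20.5 minus ptr, mod45 -0.8
turq [288.3 269.8] 38 r 0.0612 slot ang 66.1 minus ptr, mod45 -0.2
turq [339.3 269.6] 39 r 0.0615 slot ang -69.3 minus ptr, mod45 -0.6
turq [339.4 290.8] 38 r 0.0615 slot ang -114.4 minus ptr, mod45 -0.7
target px top,side [[303.11744026 306.16751201]] [[388.51576411 273.64157876]]
side purple [386.8 279. ] 109 [383 272   9  15]
purple [396.9 282.9] 39 r 0.0618 slot ang 165.8 minus ptr, mod45 -0.5
turq [386.7 233.3] 39 r 0.0614 slot ang 31.2 minus ptr, mod45 -0.1
turq [425. 241.] 48 r 0.0619 slot ang -58.7 minus ptr, mod45 0.0
turq [375.  250.2] 40 r 0.0618 slot ang 76.1 minus ptr, mod45 -0.2
turq [429.7 261.4] 45 r 0.062 slot ang -103.3 minus ptr, mod45 0.4
target px top,side [[397.1305919  283.03606943]] [[376.57760109 212.71203986]]
side purple [375.3 216.3] 64 [372 212   8  11]
```

View pics/l3t.png

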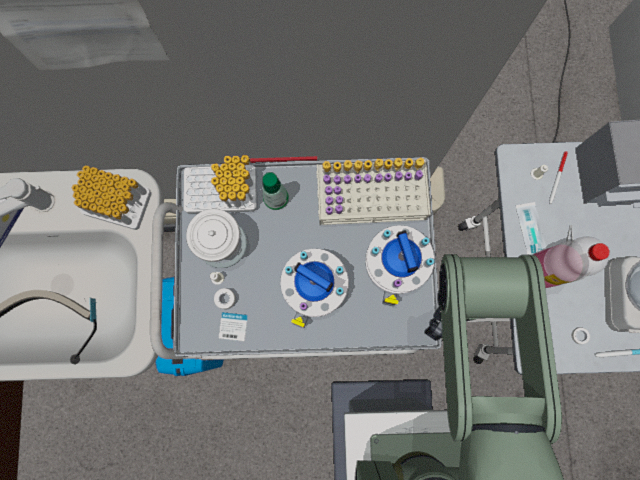

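Both purple caps stand at their pointers, (303,306) and (397,283). The last retreat stopped short, probably because joint 6 is at its range limit. I'll back it off before handing in.

>>> {"name": "arm_command", "arguments": {
  "series": [0, 0, 0, -8, 0, 0, 0, -16, 0, 0, 0, -24, 0, 0, 0, -32, 0, 0, 0, -32]
}}

```text
t: 18.4
position: [0.3784, -0.0281, 0.2944]
orientation: [-0.189, 0.982, -0.019, -0.019]
contact_force: [0.9, -0.0, 0.5]
grip_width: 0.999
```

Run:
```python
from workcell import *
o=get_obs();print(o["joint_pos"].round(3),abs(o["dq"]).max(),o["position"].round(3),o["contact_force"].round(1))
```

```text
[-0.066 -0.021  1.822 -0.047  1.368 -2.007] 0.09974591898908658 [ 0.378 -0.028  0.294] [ 0.9 -0.   0.5]
```

```bash
python3 fin.py L l4|head -1; python3 fin.py R r4|head -1; python3 -c "
from workcell import *
print(finish_job())"
```

```text
purple [303.1 305.8] 38 r 0.0613 slot ang 156.0 minus ptr, mod45 -0.3
purple [397. 283.] 40 r 0.062 slot ang 166.0 minus ptr, mod45 -0.3
the job is handed in; nothing more can be done
None
```

Both purple-capped tubes stand at their yellow pointers, and I handed the job in at about 18.6 s of the 67 s allowed; it gave no verdict.

- **Right carousel:** a trial turn of 40° anticlockwise spun loose, so I drove it about 217° clockwise.
- **Left carousel:** I drove it about 144° anticlockwise.
- **Final check (top camera):** both tubes measured within about 0.3° (under 1 mm) of their pointer directions. The calibration is good to about 2 mm and the tolerance is 12 mm.
- **Rest of the scene:** the bystanders look unmoved in the last top view, the arm is clear at z = 0.29 m, and contact forces stayed below about 10 N at every reading.

**Checks that disagreed or failed:**
- Angles taken from the side camera, and from a partly hidden cap in the top view, were up to about 16° off. I relied on the fully visible tubes in the top view instead.
- The last retreat move stopped short, probably at joint 6's range limit. I turned it back to -2.0 rad before handing in, but I did not read its angle at the stop.

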